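# Raise the board lift by exactly two crank turns and lock it

### The job

Raise the circuit board on the bench lift by exactly two turns of its hand crank, then lock it. The crank first turns idle through some free play: hold its round knob lightly, crank clockwise (seen from above) until you feel the drive bite, and from there give it exactly two full turns without forcing it. Then let go of the knob and push the lock lever fully over to its other side, leaving the jar, the screwdriver and the tray where they are.

Things in the scene. Friction and masses are not known exactly. Their poses are not given: they have to be found in the camera images.
- lift: the fixed bench lift: aluminium base plate 300 x 340 x 12 mm, its middle at x +60 mm. Origin on the bench, z up; its x points away from the robot at yaw 0. Grey crank gearbox (100 x 100 mm, top 95 mm up) at x 0, y -90 mm; lock lever at x 0, y +100 mm; flat stage with the green board (100 x 160 mm, about 75 mm up) at x +145, y +30 mm
- crank_axis (a point): point on the vertical axis of the crank at the height of the knob's middle (146 mm above the bench). The crank turns freely (about 0.5 N at the knob) until the drive bites somewhere within its first turn clockwise; from there it takes up to 12 N at the knob while it moves, 5 N or so of which stays on a hand that pauses. It stays where it is left
- knob_mid (a point): middle of the black upright crank knob, 24 mm diameter, 48 mm tall, 55 mm from the crank axis, on the end of a flat steel crank arm. The knob spins freely on its pin, so the gripper can keep one heading. Its foot is 122 mm, its top 170 mm above the bench; nothing else on the lift is as tall. Hold it with 15 to 30 N: more than 80 N on both fingers together breaks it
- stage_mid (a point): middle of the board's upper face on the lifting stage. The stage rises only 1.6 mm for each full turn after the drive has bitten, which is less than the error of this reading
- lock_tip (a point): centre of the steel ball (26 mm diameter) at the tip of the lock lever, 70 mm from the lever's pivot. At first it leans to the lift's -x side, about 95 mm above the bench; the pivot is 34 mm above the bench, 34 mm further along the lift's +x
- lock (a joint): angle of the lock lever: near 0 (up to 0.2) unlocked, leaning from upright to the lift's -x (0.5 rad at 0); 1.0 rad locked, leaning as far to the lift's +x. Light (about 1 N at the tip) and stays where it is left
- jar: white plastic jar, 48 mm diameter, 55 mm tall, standing on the bench, a bystander; origin at its underside
- driver: screwdriver 160 mm long with a black handle lying on the bench, a bystander
- tray: open grey parts tray 100 x 140 x 25 mm on the bench, a bystander; origin at its underside

How it is judged:
By the outcome, as a careful person would: the job done as asked, in the order asked, and still so for the second after the job is handed in, with the robot touching nothing.
It also fails if it takes over 70 s, if anything falls off the work surface, if the arm or the gripper's body presses on something with over 40 N, if the wrist force passes 120 N, or if a joint passes its speed limit or range.

### The arm

A 6-joint arm with a two-finger parallel gripper is mounted at the origin on the work surface. World frame = base frame: x ahead of the robot, y to its left, z up, the work surface at z = 0. Lengths are in m, angles in degrees, forces in N, time in s.
With the tool pointing down it reaches from about 0.325 to 0.85 m from the base axis. Payload 15.5 kg.
Tool frame: the origin (TCP) lies on the centre line of the jaws, within the pads' length; the fingertips stand 14 mm ahead of it and the grasp point (between the pads) lies 5 mm behind it (robot.tip_extent is the z of the fingertips in the tool frame, in m); z points along the fingers, y is the direction in which the jaws open and shut (so a half turn about z gives the same grasp; the last joint's range is limited). The gripper opens to 91 mm and grips with 3 to 60 N. Pads are 32 mm wide; open, the fingers measure 118 mm over their backs; the gripper's body (76 mm by 178 mm) begins 60 mm behind the grasp point.
Start: joints at [-69.929, 28.281, 77.091, -0, 74.628, -5.472], TCP at [0.269, -0.564, 0.228] pointing down, gripper open.
Joint ranges: [-166.48, 166.48], [-47.26, 123.95], [12.59, 153.08], [-70.14, 250.14], [6.76, 159.57], [-176.63, 176.63]. Speed limits (degrees/s): [108.29, 108.29, 147.25, 172.46, 172.46, 172.46].

### API

Orientations are given as a 3x3 rotation matrix whose columns are the frame's x, y, z axes.
In Python, from cell import sensors, imaging, job, robot gives the robot as it stands. The module is installed in compiled form; this text tells all that it offers.
- The arm moves only by the shell command python3 -m creep 'ROWS' [FORCE]. ROWS is JSON, a list of rows, each an object with "slide": the shift along the tool's x, y, z in mm, a list of three; "dr": the turn, a rotation vector about the tool's x, y, z in degrees, a list of three; "hand": the gripper command: -1 is shut, 1 is fully open, values between are in proportion. A call has 1 to 10 rows; each row shifts and turns the commanded pose from where the row before left it, along the tool's axes as they then stand; what a row does not reach is not made up. A row lasts 1/10 s, in which the tool goes at most 50 mm and 8.59 degrees, less where a joint would pass 70% of its speed; a pose out of reach is approached as far as the arm can. A call with a gripper value outside its range is refused whole. The fingers move at their own pace and stop on an object; FORCE is the grip in N (left out, the last holds). Time passes only in rows, so rows that do not move let the fingers close. It gives the time, the measured TCP pose, the force and the opening at its end, in the units of the state.
- sensors.get_obs(): the state, without advancing time (a new reading comes with each control period).
- imaging.get_image(name): name is "side" or "top" or "wrist"; returns a dict with "image" (384x512x3 uint8, red, green, blue), "vertical_fov" (degrees; the focal length in pixels is half the picture's height over the tangent of half this angle, whatever the lens; pixels are square), "cx", "cy" (the principal point, pixels), "k1" (the pictures are not rectified: a ray, as slopes to the right and down, at radius r is drawn at 1 + k1 r^2 times it, then the intrinsics apply), "R" (3x3) and "t" (3): a world point X has camera coordinates R X + t; the wrist camera has in their place "tool_from_camera" (4x4, takes a point from camera to tool coordinates, whose origin is the TCP and whose axes are the flange's). Camera axes: x right, y down, z forward; pixel columns grow to the right and rows downward; lengths in m; the calibration is good to about 2 mm. A picture is of the moment at which its call begins: read the wrist's pose just before it. There is no depth.
- job.sign_off(): hands the job in, once; it reports no verdict.
The state is a dict: "time_s": time; "q": joint angles; "joint_velocities": joint speeds; "effort": joint torques, N m; "position": TCP position; "ee_rot": TCP orientation; "contact_force": force on the tool from outside, world axes, zero at the start; "ft_torque": the same for the moment, N m; "opening": finger opening in m.
Only numpy, scipy, OpenCV 4.12 (cv2) and the standard library are available. Lean on these libraries where they do the work, as an engineer would, in place of code of your own. Each camera call takes 0.05 s, during which the arm holds its last target. There are 200 camera calls.

## Working session

There is one attempt and no reset: what is moved stays moved. The work goes in short steps, Python scripts to look and compute and a shell command to move; the robot and the scene stay as the last step left them, time stands still between calls to the robot, and variables do not carry over. Pictures are saved under pics/ and viewed, about 8 in all and at most 12, crops included, and the job is handed in when it is done.

```bash
mkdir -p pics; cat > h.py <<'E'
import numpy as np, cv2
from cell import sensors, imaging, job, robot
def grab(n):
    o=sensors.get_obs(); d=imaging.get_image(n)
    if n=='wrist':
        T=np.array(d['tool_from_camera']); Rt=np.array(o['ee_rot']); p=np.array(o['position'])
        Rwc=Rt@T[:3,:3]; c=Rt@T[:3,3]+p
    else:
        R=np.array(d['R']); Rwc=R.T; c=-R.T@np.array(d['t'])
    d['Rwc']=Rwc; d['c']=c; return d
def ray(d,u,v):
    f=192/np.tan(np.radians(d['vertical_fov'])/2)
    K=np.array([[f,0,d['cx']],[0,f,d['cy']],[0,0,1.]])
    q=cv2.undistortPoints(np.array([[[u,v]]],float),K,np.array([d['k1'],0,0,0.]))[0,0]
    w=d['Rwc']@np.array([q[0],q[1],1]); return d['c'],w/np.linalg.norm(w)
def plane(d,u,v,z):
    c,w=ray(d,u,v); return c+w*(z-c[2])/w[2]
def two(a,ua,b,ub):
    c1,w1=ray(a,*ua); c2,w2=ray(b,*ub)
    s=np.linalg.lstsq(np.c_[w1,-w2],c2-c1,rcond=None)[0]
    p,q=c1+s[0]*w1,c2+s[1]*w2; return (p+q)/2,np.linalg.norm(p-q)
def save(d,n): cv2.imwrite('pics/'+n+'.png',d['image'][:,:,::-1])
E
python3 - <<'E'
from h import *
import pickle
a=grab('top');b=grab('side')
pickle.dump((a,b),open('ab.pkl','wb'))
cv2.imwrite('pics/a.png',a['image'][:,:,::-1]);cv2.imwrite('pics/b.png',b['image'][:,:,::-1])
print(a['c'],b['c'],a['Rwc'],a['vertical_fov'],a['k1'],b['k1']); o=sensors.get_obs();print(o)
E
```

```text
[0.44539501 0.05251411 1.00386355] [0.09077329 0.60092987 0.62721972] [[-1.86553604e-02 -9.90785050e-01  1.34152759e-01]
 [-9.99822245e-01  1.88530570e-02  2.03370757e-04]
 [-2.73068631e-03 -1.34125118e-01 -9.90960643e-01]] 55.263162357669735 -0.024433309611906148 0.025532652626070674
{'time_s': 0.1, 'q': array([-6.99289523e+01,  2.83109766e+01,  7.71224332e+01, -7.54325744e-04,
        7.46274441e+01, -5.47147637e+00]), 'joint_velocities': array([ 0.01368558, -0.0091566 , -0.14330618, -0.04277809, -0.03091832,
       -0.01384718]), 'effort': array([ 1.28866959e-03, -8.80240703e+01, -3.82544768e+01,  7.08295824e-02,
        4.82960721e-02, -6.47507886e-05]), 'position': array([ 0.26938261, -0.56362207,  0.22740844]), 'ee_rot': array([[ 9.02264025e-01,  4.31183820e-01, -3.76420387e-04],
       [ 4.31183975e-01, -9.02263483e-01,  9.93239767e-04],
       [ 8.86385477e-05, -1.05847095e-03, -9.99999436e-01]]), 'contact_force': array([ 0.03194389,  0.65391427, -1.2678066 ]), 'ft_torque': array([-0.02936965,  0.04731199, -0.01367234]), 'opening': 0.09152158094601028}
```

View pics/a.png

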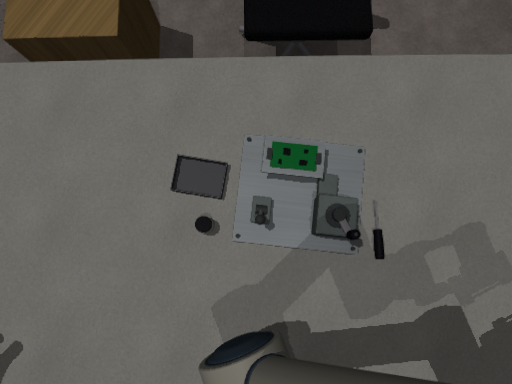

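View pics/b.png

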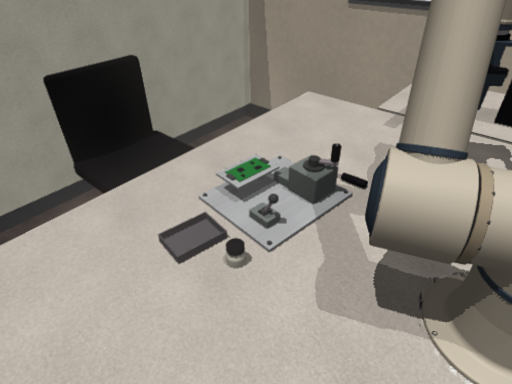

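The top view shows the lift with plate corners at about (245,135), (366,146), (358,254) and (234,243), the knob at (353,234), the hub at (339,213) and the lever ball at (260,218). The side view has the knob at (336,152) and the ball at (273,198).

```bash
python3 - <<'E'
from h import *
import pickle
a,b=pickle.load(open('ab.pkl','rb'))
cs=[plane(a,u,v,0.012) for u,v in [(245,135),(366,146),(358,254),(234,243)]]
for c in cs: print(c.round(3))
m=np.mean(cs,0); ex=(cs[0]+cs[1]-cs[2]-cs[3]);print('sizes',np.linalg.norm(ex)/2, np.linalg.norm(cs[0]+cs[3]-cs[1]-cs[2])/2)
yaw=np.degrees(np.arctan2(ex[1],ex[0])); ey=cs[0]+cs[3]-cs[1]-cs[2]; print('mid',m.round(3),'yaw',yaw, np.degrees(np.arctan2(-ey[0],ey[1])))
print('knob',two(a,(353,234),b,(336,152)), plane(a,353,234,.170))
print('ball',two(a,(260,217),b,(273,198)), plane(a,260,217,.095))
print('hub',plane(a,339,213,.118))
y=np.radians(yaw);R=np.array([[np.cos(y),-np.sin(y)],[np.sin(y),np.cos(y)]])
o=m[:2]-R@[.06,0]
for n,p in dict(org=(0,0),axis=(0,-.09),pivot=(0,.1)).items(): print(n,(o+R@p).round(4))
for n in 'ab':
  d=dict(a=a,b=b)[n]; 
cv2.imwrite('pics/c.png',np.hstack([cv2.resize(a['image'][130:260,230:390,::-1],None,fx=2.5,fy=2.5,interpolation=2),cv2.resize(b['image'][130:260,220:380,::-1],None,fx=2.5,fy=2.5,interpolation=2)]))
E
```

```text
[0.756 0.081 0.012]
[ 0.718 -0.256  0.012]
[ 0.421 -0.217  0.012]
[0.457 0.115 0.012]
sizes 0.30008992851773764 0.3361322428897082
mid [ 0.588 -0.069  0.012] yaw -6.9698446475239555 -6.281845164234667
knob (array([ 0.47126574, -0.17018689,  0.14779673]), np.float64(0.0014838271862492713)) [ 0.46997195 -0.16478533  0.17      ]
ball (array([0.51832303, 0.04426112, 0.09473413]), np.float64(0.0008934705331908391)) [0.51866981 0.0445179  0.095     ]
hub [ 0.52285581 -0.14700668  0.118     ]
org [ 0.5283 -0.0617]
axis [ 0.5174 -0.1511]
pivot [0.5404 0.0375]
```

View pics/c.png

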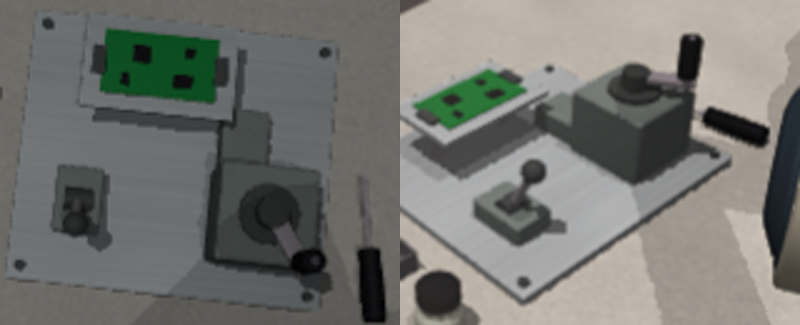

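```bash
python3 -m creep '[{"slide":[0,0,-24],"dr":[0,0,8.5],"hand":0},{"slide":[0,0,-24],"dr":[0,0,8.5],"hand":0},{"slide":[0,0,-24],"dr":[0,0,8.5],"hand":0}]' 25
python3 -m creep '[{"slide":[21,-40,0],"dr":[0,0,0],"hand":0},{"slide":[21,-40,0],"dr":[0,0,0],"hand":0},{"slide":[21,-40,0],"dr":[0,0,0],"hand":0},{"slide":[21,-40,0],"dr":[0,0,0],"hand":0},{"slide":[21,-40,0],"dr":[0,0,0],"hand":0},{"slide":[21,-40,0],"dr":[0,0,0],"hand":0},{"slide":[21,-40,0],"dr":[0,0,0],"hand":0},{"slide":[21,-40,0],"dr":[0,0,0],"hand":0},{"slide":[21,-40,0],"dr":[0,0,0],"hand":0},{"slide":[21,-40,0],"dr":[0,0,0],"hand":0}]'
python3 - <<'E'
from h import *
import pickle
w=grab('wrist');pickle.dump(w,open('w.pkl','wb'));save(w,'w')
o=sensors.get_obs();print(o['position'],o['ee_rot'].round(3),o['contact_force'],w['c'],w['Rwc'].round(2),w['vertical_fov'])
E
```

```text
time_s: 0.4
position: [0.2694, -0.5636, 0.3003]
ee_rot: [[1.0, -0.005, -0.0], [-0.005, -1.0, 0.001], [-0.0, -0.001, -1.0]]
contact_force: [1.1, 0.2, 0.3]
opening: 0.0701
time_s: 1.4
position: [0.4796, -0.1619, 0.2998]
ee_rot: [[1.0, 0.001, -0.0], [0.001, -1.0, 0.0], [-0.0, -0.0, -1.0]]
contact_force: [0.8, -1.9, 0.1]
opening: 0.0455
[ 0.48180128 -0.15683948  0.2998012 ] [[ 1.     0.003  0.001]
 [ 0.003 -1.     0.002]
 [ 0.001 -0.002 -1.   ]] [0.33537846 5.50876104 0.44351487] [ 0.55753536 -0.16203906  0.45492276] [[ 0.   -0.96 -0.28]
 [-1.   -0.    0.  ]
 [-0.    0.28 -0.96]] 63.30924849280361
```

View pics/w.png

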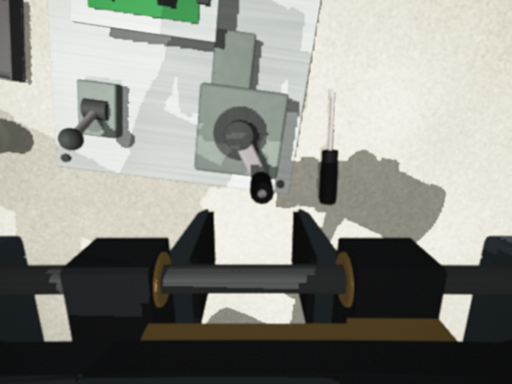

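The wrist view shows the knob top at about (262,193), the hub disc at (241,132), gearbox top corners at (203,83), (293,95) and (195,169), and the ball at (70,139).

```bash
python3 - <<'E'
from h import *
import pickle
w=pickle.load(open('w.pkl','rb'))
k=plane(w,262,192,.170);print('knob',k)
for z in (.10,.118,.13):print('hub',z,plane(w,241,132,z))
c=[plane(w,u,v,.095) for u,v in [(203,83),(293,95),(195,169)]]
for p in c: print(p.round(4))
print('box', np.linalg.norm(c[0]-c[1]),np.linalg.norm(c[0]-c[2]),'mid',(c[1]+c[2])/2)
e=c[0]-c[1]+0; print('yaw',np.degrees(np.arctan2(-e[0],e[1])))
print('ball',plane(w,70,139,.095))
cv2.imwrite('pics/w2.png',cv2.resize(w['image'][60:220,180:320,::-1],None,fx=3.7,fy=3.7,interpolation=2))
E
```

```text
knob [ 0.47240909 -0.17056642  0.17      ]
hub 0.1 [ 0.52194943 -0.14834123  0.1       ]
hub 0.118 [ 0.52375418 -0.14903592  0.118     ]
hub 0.13 [ 0.52495735 -0.14949904  0.13      ]
[ 0.5741 -0.1072  0.095 ]
[ 0.5618 -0.2059  0.095 ]
[ 0.4782 -0.0935  0.095 ]
box 0.09954111186713814 0.09691042563238464 mid [ 0.52000213 -0.14970574  0.095     ]
yaw -7.109795978527945
ball [0.51274998 0.04689167 0.095     ]
```

View pics/w2.png

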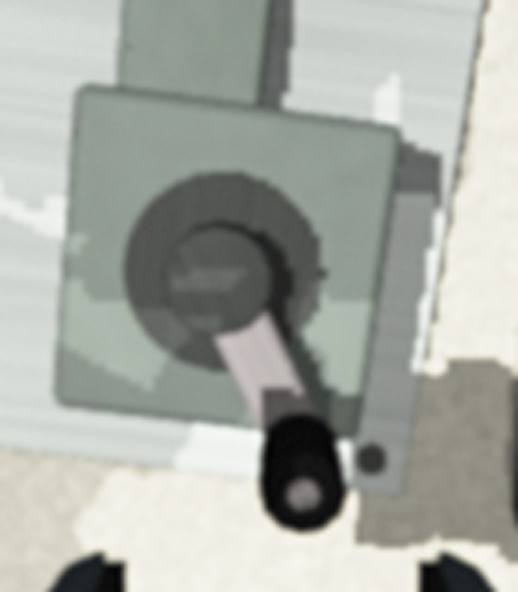

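```bash
python3 -m creep '[{"slide":[-4,7,20],"dr":[0,0,0],"hand":0},{"slide":[-4,7,20],"dr":[0,0,0],"hand":0},{"slide":[0,0,20],"dr":[0,0,0],"hand":0},{"slide":[0,0,20],"dr":[0,0,0],"hand":0},{"slide":[0,0,0],"dr":[0,0,0],"hand":0},{"slide":[0,0,0],"dr":[0,0,0],"hand":0},{"slide":[0,0,0],"dr":[0,0,0],"hand":0}]'
```

```text
time_s: 2.15
position: [0.4717, -0.178, 0.2209]
ee_rot: [[1.0, 0.001, 0.001], [0.001, -1.0, -0.001], [0.001, 0.001, -1.0]]
contact_force: [0.5, -0.8, -0.3]
opening: 0.0457
```

```bash
python3 -m creep '[{"slide":[0,-7.5,0],"dr":[0,0,0],"hand":0},{"slide":[0,0,16],"dr":[0,0,0],"hand":0},{"slide":[0,0,15],"dr":[0,0,0],"hand":0},{"slide":[0,0,15],"dr":[0,0,0],"hand":0},{"slide":[0,0,15],"dr":[0,0,0],"hand":0},{"slide":[0,0,15],"dr":[0,0,0],"hand":0},{"slide":[0,0,0],"dr":[0,0,0],"hand":0},{"slide":[0,0,0],"dr":[0,0,0],"hand":0}]' 25
python3 - <<'E'
from h import *
w=grab('wrist');save(w,'w3');o=sensors.get_obs();print(o['position'],o['contact_force'])
E
```

```text
time_s: 2.95
position: [0.4715, -0.1701, 0.1446]
ee_rot: [[1.0, 0.001, 0.0], [0.001, -1.0, -0.0], [0.0, 0.0, -1.0]]
contact_force: [-0.1, -0.7, -0.2]
opening: 0.0455
[ 0.47165617 -0.17024016  0.14482467] [-0.26667607 -0.20466815  0.25605672]
```

View pics/w3.png

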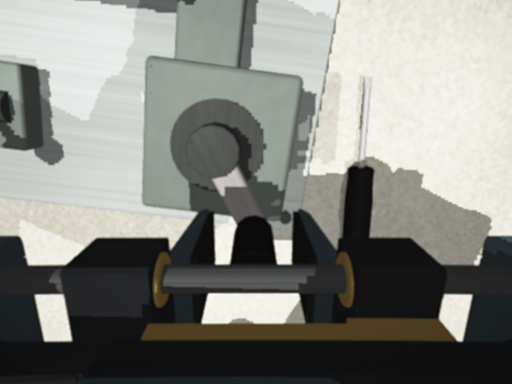

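The knob at (254,235) stands centred between the fingers, so I close with 25 N.

```bash
python3 -m creep '[{"slide":[0,0,0],"dr":[0,0,0],"hand":-1},{"slide":[0,0,0],"dr":[0,0,0],"hand":-1},{"slide":[0,0,0],"dr":[0,0,0],"hand":-1},{"slide":[0,0,0],"dr":[0,0,0],"hand":-1},{"slide":[0,0,0],"dr":[0,0,0],"hand":-1},{"slide":[0,0,0],"dr":[0,0,0],"hand":-1},{"slide":[0,0,0],"dr":[0,0,0],"hand":-1}]' 25
python3 - <<'E'
import numpy as np
# axis (.5215,-.148), knob at 204deg, cw, 9deg steps; tool x=+x, tool y=-y
a=np.radians(204-9*np.arange(41)); x=55*np.cos(a); y=55*np.sin(a)
for i in range(40): print(204-9*(i+1),round(x[i+1]-x[i],1),round(-(y[i+1]-y[i]),1),'->',round(.5215+x[i+1]/1e3,4),round(-.148+y[i+1]/1e3,4))
E
```

```text
time_s: 3.7
position: [0.4714, -0.1704, 0.1442]
ee_rot: [[1.0, 0.001, 0.0], [0.001, -1.0, -0.0], [0.0, 0.0, -1.0]]
contact_force: [-0.1, 0.3, 5.8]
opening: 0.0237
195 -2.9 -8.1 -> 0.4684 -0.1622
186 -1.6 -8.5 -> 0.4668 -0.1537
177 -0.2 -8.6 -> 0.4666 -0.1451
168 1.1 -8.6 -> 0.4677 -0.1366
159 2.5 -8.3 -> 0.4702 -0.1283
150 3.7 -7.8 -> 0.4739 -0.1205
141 4.9 -7.1 -> 0.4788 -0.1134
132 5.9 -6.3 -> 0.4847 -0.1071
123 6.8 -5.3 -> 0.4915 -0.1019
114 7.6 -4.1 -> 0.4991 -0.0978
105 8.1 -2.9 -> 0.5073 -0.0949
96 8.5 -1.6 -> 0.5158 -0.0933
87 8.6 -0.2 -> 0.5244 -0.0931
78 8.6 1.1 -> 0.5329 -0.0942
69 8.3 2.5 -> 0.5412 -0.0967
60 7.8 3.7 -> 0.549 -0.1004
51 7.1 4.9 -> 0.5561 -0.1053
42 6.3 5.9 -> 0.5624 -0.1112
33 5.3 6.8 -> 0.5676 -0.118
24 4.1 7.6 -> 0.5717 -0.1256
15 2.9 8.1 -> 0.5746 -0.1338
6 1.6 8.5 -> 0.5762 -0.1423
-3 0.2 8.6 -> 0.5764 -0.1509
-12 -1.1 8.6 -> 0.5753 -0.1594
-21 -2.5 8.3 -> 0.5728 -0.1677
-30 -3.7 7.8 -> 0.5691 -0.1755
-39 -4.9 7.1 -> 0.5642 -0.1826
-48 -5.9 6.3 -> 0.5583 -0.1889
-57 -6.8 5.3 -> 0.5515 -0.1941
-66 -7.6 4.1 -> 0.5439 -0.1982
-75 -8.1 2.9 -> 0.5357 -0.2011
-84 -8.5 1.6 -> 0.5272 -0.2027
-93 -8.6 0.2 -> 0.5186 -0.2029
-102 -8.6 -1.1 -> 0.5101 -0.2018
-111 -8.3 -2.5 -> 0.5018 -0.1993
-120 -7.8 -3.7 -> 0.494 -0.1956
-129 -7.1 -4.9 -> 0.4869 -0.1907
-138 -6.3 -5.9 -> 0.4806 -0.1848
-147 -5.3 -6.8 -> 0.4754 -0.178
-156 -4.1 -7.6 -> 0.4713 -0.1704
```

```bash
(
python3 -m creep '[{"slide":[-2.9,-8.1,0],"dr":[0,0,0],"hand":-1}]'
python3 -m creep '[{"slide":[-1.6,-8.5,0],"dr":[0,0,0],"hand":-1}]'
python3 -m creep '[{"slide":[-0.2,-8.6,0],"dr":[0,0,0],"hand":-1}]'
python3 -m creep '[{"slide":[1.1,-8.6,0],"dr":[0,0,0],"hand":-1}]'
python3 -m creep '[{"slide":[2.5,-8.3,0],"dr":[0,0,0],"hand":-1}]'
) | grep -E "time|pos|force|open"
```

```text
time_s: 3.8
position: [0.4685, -0.163, 0.1441]
contact_force: [0.3, -1.3, 7.8]
opening: 0.0235
time_s: 3.9
position: [0.4664, -0.1538, 0.1441]
contact_force: [-0.4, -1.2, 8.5]
opening: 0.0236
time_s: 4.0
position: [0.466, -0.1449, 0.1441]
contact_force: [-3.0, -0.6, 7.7]
opening: 0.0236
time_s: 4.1
position: [0.4669, -0.1361, 0.1441]
contact_force: [-3.9, 0.1, 8.1]
opening: 0.0234
time_s: 4.2
position: [0.4693, -0.1277, 0.1441]
contact_force: [-4.2, 0.6, 10.5]
opening: 0.0238
```

```bash
(
python3 -m creep '[{"slide":[3.7,-7.8,0],"dr":[0,0,0],"hand":-1}]'
python3 -m creep '[{"slide":[4.9,-7.1,0],"dr":[0,0,0],"hand":-1}]'
python3 -m creep '[{"slide":[5.9,-6.3,0],"dr":[0,0,0],"hand":-1}]'
python3 -m creep '[{"slide":[6.8,-5.3,0],"dr":[0,0,0],"hand":-1}]'
python3 -m creep '[{"slide":[7.6,-4.1,0],"dr":[0,0,0],"hand":-1}]'
) | grep -E "pos|force"
```

```text
position: [0.4729, -0.1198, 0.1441]
contact_force: [-4.8, 1.4, 11.7]
position: [0.4777, -0.1125, 0.1441]
contact_force: [-5.0, 2.7, 11.2]
position: [0.4837, -0.1061, 0.1441]
contact_force: [-5.3, 3.8, 11.6]
position: [0.4905, -0.1007, 0.1441]
contact_force: [-5.3, 3.9, 12.4]
position: [0.4982, -0.0964, 0.1441]
contact_force: [-4.0, 6.4, 12.0]
```

```bash
cat > fit.py <<'E'
import numpy as np
from scipy.optimize import least_squares
P=np.array([[.4714,-.1704],[.4685,-.163],[.4664,-.1538],[.466,-.1449],[.4669,-.1361],[.4693,-.1277],[.4729,-.1198],[.4777,-.1125],[.4837,-.1061],[.4905,-.1007],[.4982,-.0964]])*1e3
s=least_squares(lambda c:np.hypot(*(P-c[:2]).T)-55,[521,-148]);print(s.x,s.fun.round(1))
s=least_squares(lambda c:np.hypot(*(P-c[:2]).T)-c[2],[521,-148,55]);print(s.x,s.fun.round(1))
E
python3 fit.py
```

```text
[ 520.95080242 -146.50956293] [ 0. -0.  0. -0.  0. -0. -0.  0. -0.  0.  0.]
[ 521.01498156 -146.53258929   55.06068632] [-0.  -0.   0.  -0.   0.1 -0.  -0.   0.  -0.   0.   0. ]
```

```bash
(
python3 -m creep '[{"slide":[7.6,-4.4,0],"dr":[0,0,0],"hand":-1}]'
python3 -m creep '[{"slide":[8.5,-1.6,0],"dr":[0,0,0],"hand":-1}]'
python3 -m creep '[{"slide":[8.6,-0.2,0],"dr":[0,0,0],"hand":-1}]'
python3 -m creep '[{"slide":[8.6,1.1,0],"dr":[0,0,0],"hand":-1}]'
python3 -m creep '[{"slide":[8.3,2.5,0],"dr":[0,0,0],"hand":-1}]'
python3 -m creep '[{"slide":[7.8,3.7,0],"dr":[0,0,0],"hand":-1}]'
python3 -m creep '[{"slide":[7.1,4.9,0],"dr":[0,0,0],"hand":-1}]'
python3 -m creep '[{"slide":[6.3,5.9,0],"dr":[0,0,0],"hand":-1}]'
) | grep -E "pos|force|open"
```

```text
position: [0.5068, -0.093, 0.1442]
contact_force: [2.2, -10.0, 1.3]
opening: 0.0237
position: [0.5155, -0.0915, 0.1442]
contact_force: [-0.8, -4.9, 4.3]
opening: 0.0232
position: [0.5243, -0.0914, 0.1441]
contact_force: [-1.2, -2.9, 6.3]
opening: 0.0235
position: [0.5329, -0.0925, 0.1441]
contact_force: [-1.3, -4.3, 6.3]
opening: 0.0235
position: [0.5412, -0.0951, 0.1441]
contact_force: [-2.4, -4.0, 6.8]
opening: 0.0236
position: [0.5489, -0.0988, 0.1441]
contact_force: [-2.7, -4.4, 6.3]
opening: 0.0232
position: [0.556, -0.1038, 0.1441]
contact_force: [-3.6, -2.9, 7.2]
opening: 0.0237
position: [0.5622, -0.1097, 0.1441]
contact_force: [-4.7, -3.7, 7.7]
opening: 0.0239
```

```bash
(
python3 -m creep '[{"slide":[4.9,7.1,0],"dr":[0,0,0],"hand":-1}]'
python3 -m creep '[{"slide":[4.1,7.6,0],"dr":[0,0,0],"hand":-1}]'
python3 -m creep '[{"slide":[2.9,8.1,0],"dr":[0,0,0],"hand":-1}]'
python3 -m creep '[{"slide":[1.6,8.5,0],"dr":[0,0,0],"hand":-1}]'
python3 -m creep '[{"slide":[0.2,8.6,0],"dr":[0,0,0],"hand":-1}]'
python3 -m creep '[{"slide":[-1.1,8.6,0],"dr":[0,0,0],"hand":-1}]'
python3 -m creep '[{"slide":[-2.5,8.3,0],"dr":[0,0,0],"hand":-1}]'
python3 -m creep '[{"slide":[-3.7,7.8,0],"dr":[0,0,0],"hand":-1}]'
) | grep -E "pos|force"
```

```text
position: [0.5673, -0.1167, 0.1442]
contact_force: [-1.3, 0.7, 7.2]
position: [0.5714, -0.1244, 0.1442]
contact_force: [-1.6, 0.3, 7.1]
position: [0.5742, -0.1321, 0.1441]
contact_force: [-1.7, 12.7, 11.2]
position: [0.5756, -0.1398, 0.1441]
contact_force: [-0.3, 13.6, 10.0]
position: [0.576, -0.1483, 0.1441]
contact_force: [0.9, 12.5, 9.1]
position: [0.575, -0.1569, 0.1441]
contact_force: [0.8, 13.0, 8.6]
position: [0.5727, -0.1652, 0.1442]
contact_force: [3.3, 12.5, 6.5]
position: [0.5691, -0.1731, 0.1442]
contact_force: [4.0, 12.6, 6.2]
```

```bash
(
python3 -m creep '[{"slide":[-4.9,7.1,0],"dr":[0,0,0],"hand":-1},{"slide":[-5.9,6.3,0],"dr":[0,0,0],"hand":-1},{"slide":[-6.8,5.3,0],"dr":[0,0,0],"hand":-1},{"slide":[-7.6,4.1,0],"dr":[0,0,0],"hand":-1},{"slide":[-8.1,2.9,0],"dr":[0,0,0],"hand":-1}]'
python3 -m creep '[{"slide":[-8.5,1.6,0],"dr":[0,0,0],"hand":-1},{"slide":[-8.6,0.2,0],"dr":[0,0,0],"hand":-1},{"slide":[-8.6,-1.1,0],"dr":[0,0,0],"hand":-1}]'
python3 -m creep '[{"slide":[-8.3,-2.5,0],"dr":[0,0,0],"hand":-1},{"slide":[-7.8,-3.7,0],"dr":[0,0,0],"hand":-1}]'
) | grep -E "pos|force|open"
```

```text
position: [0.5364, -0.1994, 0.1442]
contact_force: [9.9, 10.1, 1.0]
opening: 0.0239
position: [0.5113, -0.2008, 0.1443]
contact_force: [14.1, 4.2, -1.9]
opening: 0.0232
position: [0.4953, -0.1952, 0.1444]
contact_force: [12.8, -1.7, -4.3]
opening: 0.0234
```

```bash
(
python3 -m creep '[{"slide":[-7.1,-4.9,0],"dr":[0,0,0],"hand":-1},{"slide":[-6.3,-5.9,0],"dr":[0,0,0],"hand":-1},{"slide":[-5.3,-6.8,0],"dr":[0,0,0],"hand":-1},{"slide":[-4.1,-7.6,0],"dr":[0,0,0],"hand":-1},{"slide":[-2.9,-8.1,0],"dr":[0,0,0],"hand":-1}]'
python3 -m creep '[{"slide":[-1.6,-8.5,0],"dr":[0,0,0],"hand":-1},{"slide":[-0.2,-8.6,0],"dr":[0,0,0],"hand":-1},{"slide":[1.1,-8.6,0],"dr":[0,0,0],"hand":-1},{"slide":[2.5,-8.3,0],"dr":[0,0,0],"hand":-1},{"slide":[3.7,-7.8,0],"dr":[0,0,0],"hand":-1}]'
) | grep -E "pos|force|open"
```

```text
position: [0.4684, -0.1625, 0.1443]
contact_force: [1.7, -12.5, 0.4]
opening: 0.0235
position: [0.4726, -0.1199, 0.1442]
contact_force: [-5.3, -11.4, 8.7]
opening: 0.0238
```

```bash
(
python3 -m creep '[{"slide":[4.9,-7.1,0],"dr":[0,0,0],"hand":-1},{"slide":[5.9,-6.3,0],"dr":[0,0,0],"hand":-1},{"slide":[6.8,-5.3,0],"dr":[0,0,0],"hand":-1},{"slide":[7.6,-4.1,0],"dr":[0,0,0],"hand":-1},{"slide":[8.1,-2.9,0],"dr":[0,0,0],"hand":-1}]'
python3 -m creep '[{"slide":[8.5,-1.6,0],"dr":[0,0,0],"hand":-1},{"slide":[8.6,-0.2,0],"dr":[0,0,0],"hand":-1},{"slide":[8.6,1.1,0],"dr":[0,0,0],"hand":-1},{"slide":[8.3,2.5,0],"dr":[0,0,0],"hand":-1},{"slide":[7.8,3.7,0],"dr":[0,0,0],"hand":-1}]'
) | grep -E "pos|force|open"
```

```text
position: [0.5051, -0.0936, 0.144]
contact_force: [-11.9, -5.9, 15.4]
opening: 0.0233
position: [0.5468, -0.0978, 0.144]
contact_force: [-10.1, 8.8, 16.6]
opening: 0.0236
```

```bash
(
python3 -m creep '[{"slide":[7.1,4.9,0],"dr":[0,0,0],"hand":-1},{"slide":[6.3,5.9,0],"dr":[0,0,0],"hand":-1},{"slide":[5.3,6.8,0],"dr":[0,0,0],"hand":-1},{"slide":[4.1,7.6,0],"dr":[0,0,0],"hand":-1},{"slide":[2.9,8.1,0],"dr":[0,0,0],"hand":-1}]'
python3 -m creep '[{"slide":[1.6,8.5,0],"dr":[0,0,0],"hand":-1},{"slide":[0.2,8.6,0],"dr":[0,0,0],"hand":-1},{"slide":[-1.1,8.6,0],"dr":[0,0,0],"hand":-1},{"slide":[-2.5,8.3,0],"dr":[0,0,0],"hand":-1},{"slide":[-3.7,7.8,0],"dr":[0,0,0],"hand":-1}]'
) | grep -E "pos|force|open"
```

```text
position: [0.5738, -0.1309, 0.1441]
contact_force: [-1.9, 12.8, 11.0]
opening: 0.0234
position: [0.5691, -0.1732, 0.1442]
contact_force: [4.7, 12.9, 7.1]
opening: 0.0241
```

```bash
(
python3 -m creep '[{"slide":[-4.9,7.1,0],"dr":[0,0,0],"hand":-1},{"slide":[-5.9,6.3,0],"dr":[0,0,0],"hand":-1},{"slide":[-6.8,5.3,0],"dr":[0,0,0],"hand":-1},{"slide":[-7.6,4.1,0],"dr":[0,0,0],"hand":-1},{"slide":[-8.1,2.9,0],"dr":[0,0,0],"hand":-1}]'
python3 -m creep '[{"slide":[-8.5,1.6,0],"dr":[0,0,0],"hand":-1},{"slide":[-8.6,0.2,0],"dr":[0,0,0],"hand":-1},{"slide":[-8.6,-1.1,0],"dr":[0,0,0],"hand":-1},{"slide":[-8.3,-2.5,0],"dr":[0,0,0],"hand":-1},{"slide":[-7.8,-3.7,0],"dr":[0,0,0],"hand":-1}]'
) | grep -E "pos|force|open"
```

```text
position: [0.5365, -0.1994, 0.1443]
contact_force: [10.6, 9.8, 1.0]
opening: 0.0235
position: [0.4953, -0.1953, 0.1444]
contact_force: [13.0, -1.9, -4.9]
opening: 0.0238
```

```bash
(
python3 -m creep '[{"slide":[-7.1,-4.9,0],"dr":[0,0,0],"hand":-1},{"slide":[-6.3,-5.9,0],"dr":[0,0,0],"hand":-1},{"slide":[-5.3,-6.8,0],"dr":[0,0,0],"hand":-1},{"slide":[-4.1,-7.6,0],"dr":[0,0,0],"hand":-1},{"slide":[-2.9,-8.1,0],"dr":[0,0,0],"hand":-1}]'
python3 -m creep '[{"slide":[-1.6,-8.5,0],"dr":[0,0,0],"hand":-1},{"slide":[-0.2,-8.6,0],"dr":[0,0,0],"hand":-1},{"slide":[1.1,-8.6,0],"dr":[0,0,0],"hand":-1},{"slide":[2.5,-8.3,0],"dr":[0,0,0],"hand":-1},{"slide":[3.7,-7.8,0],"dr":[0,0,0],"hand":-1}]'
) | grep -E "pos|force|open"
```

```text
position: [0.4684, -0.1625, 0.1443]
contact_force: [1.6, -11.9, 0.2]
opening: 0.0235
position: [0.4727, -0.1199, 0.1441]
contact_force: [-5.8, -11.5, 7.9]
opening: 0.0235
```

```bash
(
python3 -m creep '[{"slide":[4.9,-7.1,0],"dr":[0,0,0],"hand":-1},{"slide":[5.9,-6.3,0],"dr":[0,0,0],"hand":-1},{"slide":[6.8,-5.3,0],"dr":[0,0,0],"hand":-1},{"slide":[7.6,-4.1,0],"dr":[0,0,0],"hand":-1},{"slide":[8.1,-2.9,0],"dr":[0,0,0],"hand":-1}]'
python3 -m creep '[{"slide":[8.5,-1.6,0],"dr":[0,0,0],"hand":-1},{"slide":[8.6,-0.2,0],"dr":[0,0,0],"hand":-1},{"slide":[8.6,1.1,0],"dr":[0,0,0],"hand":-1},{"slide":[8.3,2.5,0],"dr":[0,0,0],"hand":-1},{"slide":[7.8,3.7,0],"dr":[0,0,0],"hand":-1}]'
python3 -m creep '[{"slide":[7.1,4.9,0],"dr":[0,0,0],"hand":-1},{"slide":[6.3,5.9,0],"dr":[0,0,0],"hand":-1},{"slide":[5.3,6.8,0],"dr":[0,0,0],"hand":-1},{"slide":[0,0,0],"dr":[0,0,0],"hand":-1}]'
) | grep -E "pos|force|open"
```

```text
position: [0.5051, -0.0936, 0.144]
contact_force: [-10.4, -5.8, 15.1]
opening: 0.0237
position: [0.5469, -0.0978, 0.144]
contact_force: [-9.9, 9.0, 15.8]
opening: 0.0233
position: [0.5669, -0.1161, 0.1441]
contact_force: [-2.2, 7.7, 12.7]
opening: 0.0235
```

```bash
(
python3 -m creep '[{"slide":[3.5,6.3,0],"dr":[0,0,0],"hand":-1},{"slide":[2.7,6.7,0],"dr":[0,0,0],"hand":-1},{"slide":[0,0,0],"dr":[0,0,0],"hand":-1},{"slide":[0,0,0],"dr":[0,0,0],"hand":-1},{"slide":[0,0,0],"dr":[0,0,0],"hand":-1}]'
) | grep -E "pos|force|open"
```

```text
position: [0.5731, -0.1288, 0.1441]
contact_force: [-1.2, 7.4, 8.7]
opening: 0.0235
```

```bash
(
python3 -m creep '[{"slide":[0,0,0],"dr":[0,0,0],"hand":0},{"slide":[0,0,0],"dr":[0,0,0],"hand":0},{"slide":[0,0,0],"dr":[0,0,0],"hand":0},{"slide":[0,0,0],"dr":[0,0,0],"hand":0}]'
python3 -m creep '[{"slide":[0,0,-15],"dr":[0,0,0],"hand":0},{"slide":[0,0,-25],"dr":[0,0,0],"hand":0},{"slide":[0,0,-25],"dr":[0,0,0],"hand":0},{"slide":[0,0,-25],"dr":[0,0,0],"hand":0},{"slide":[-20,0,-10],"dr":[0,0,0],"hand":0},{"slide":[-20,0,0],"dr":[0,0,0],"hand":0},{"slide":[-20,0,0],"dr":[0,0,0],"hand":0},{"slide":[-10,0,0],"dr":[0,0,0],"hand":0},{"slide":[0,0,0],"dr":[0,0,0],"hand":0},{"slide":[0,0,0],"dr":[0,0,0],"hand":0}]'
) | grep -E "time|pos|force|open"
python3 - <<'E'
from h import *
import pickle
w=grab('wrist');pickle.dump(w,open('w4.pkl','wb'));save(w,'w4');o=sensors.get_obs();print(o['position'],o['contact_force'])
E
```

```text
time_s: 14.6
position: [0.5728, -0.1296, 0.1437]
contact_force: [0.5, -0.3, 0.1]
opening: 0.0456
time_s: 15.6
position: [0.5036, -0.1297, 0.244]
contact_force: [0.0, 0.1, 0.4]
opening: 0.0455
[ 0.50373486 -0.12967747  0.24394502] [-0.36614382 -0.33714869 -0.48988056]
```

View pics/w4.png

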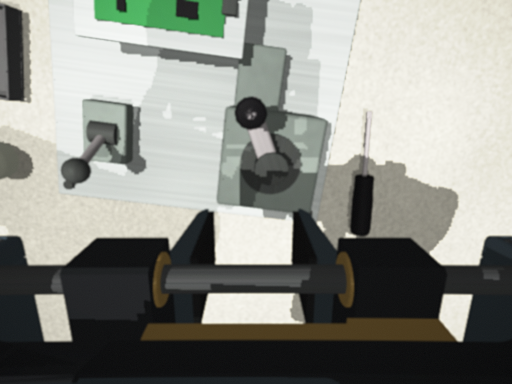

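The knob stays where I left it at (251,111), and the lever ball is at (75,170), still unlocked. Next I move the closed fingers to the ball's near side.

```bash
python3 - <<'E'
from h import *
import pickle
w=pickle.load(open('w4.pkl','rb'));k=plane(w,250,112,.170);print('knob',k,np.degrees(np.arctan2(k[1]+.1465,k[0]-.521)),'ball',plane(w,75,170,.095))
E
(
python3 -m creep '[{"slide":[-8,-36,8],"dr":[0,0,0],"hand":-1},{"slide":[-8,-36,8],"dr":[0,0,0],"hand":-1},{"slide":[-8,-36,8],"dr":[0,0,0],"hand":-1},{"slide":[-8,-36,8],"dr":[0,0,0],"hand":-1},{"slide":[-8,-34,8],"dr":[0,0,0],"hand":-1},{"slide":[0,0,0],"dr":[0,0,0],"hand":-1},{"slide":[0,0,0],"dr":[0,0,0],"hand":-1},{"slide":[0,0,0],"dr":[0,0,0],"hand":-1}]'
) | grep -E "time|pos|force|open"
```

```text
knob [ 0.57269798 -0.12757926  0.17      ] 20.10192508171526 ball [0.51328159 0.04675487 0.095     ]
time_s: 16.45
position: [0.4636, 0.048, 0.204]
contact_force: [-0.5, -0.0, 0.2]
opening: 0.0006
```

Knob at 20° confirms about two turns. I descend in front of the ball, then push.

```bash
(
python3 -m creep '[{"slide":[0,0,25],"dr":[0,0,0],"hand":-1},{"slide":[0,0,25],"dr":[0,0,0],"hand":-1},{"slide":[0,0,25],"dr":[0,0,0],"hand":-1},{"slide":[0,0,20],"dr":[0,0,0],"hand":-1},{"slide":[0,0,8],"dr":[0,0,0],"hand":-1},{"slide":[0,0,0],"dr":[0,0,0],"hand":-1},{"slide":[0,0,0],"dr":[0,0,0],"hand":-1}]'
python3 -m creep '[{"slide":[8,1,0],"dr":[0,0,0],"hand":-1},{"slide":[8,1,0],"dr":[0,0,0],"hand":-1},{"slide":[8,1,0],"dr":[0,0,0],"hand":-1}]'
python3 -m creep '[{"slide":[8,1,0],"dr":[0,0,0],"hand":-1},{"slide":[8,1,0],"dr":[0,0,0],"hand":-1}]'
python3 -m creep '[{"slide":[8,1,0],"dr":[0,0,0],"hand":-1},{"slide":[8,1,0],"dr":[0,0,0],"hand":-1}]'
python3 -m creep '[{"slide":[8,1,0],"dr":[0,0,0],"hand":-1},{"slide":[6,1,0],"dr":[0,0,0],"hand":-1},{"slide":[0,0,0],"dr":[0,0,0],"hand":-1}]'
) | grep -E "time|pos|force"
```

```text
time_s: 17.15
position: [0.4634, 0.0481, 0.1016]
contact_force: [0.4, 1.1, 0.5]
time_s: 17.45
position: [0.4879, 0.0453, 0.1015]
contact_force: [-2.8, -0.2, 2.0]
time_s: 17.65
position: [0.5035, 0.0434, 0.101]
contact_force: [-0.9, 1.0, 1.4]
time_s: 17.85
position: [0.5195, 0.0414, 0.1009]
contact_force: [-1.0, 1.1, 0.9]
time_s: 18.15
position: [0.5337, 0.0393, 0.1008]
contact_force: [-0.5, 1.0, 0.7]
```

```bash
(
python3 -m creep '[{"slide":[5,0.6,0],"dr":[0,0,0],"hand":-1},{"slide":[4,0.5,0],"dr":[0,0,0],"hand":-1}]'
python3 -m creep '[{"slide":[3,0.4,0],"dr":[0,0,0],"hand":-1},{"slide":[0,0,0],"dr":[0,0,0],"hand":-1}]'
python3 -m creep '[{"slide":[2,0.2,0],"dr":[0,0,0],"hand":-1},{"slide":[0,0,0],"dr":[0,0,0],"hand":-1}]'
python3 -m creep '[{"slide":[1.5,0.2,0],"dr":[0,0,0],"hand":-1},{"slide":[0,0,0],"dr":[0,0,0],"hand":-1}]'
) | grep -E "time|pos|force"
```

```text
time_s: 18.35
position: [0.5418, 0.0384, 0.1009]
contact_force: [-1.1, -0.6, -1.0]
time_s: 18.55
position: [0.5452, 0.0379, 0.1009]
contact_force: [0.4, 0.2, -0.7]
time_s: 18.75
position: [0.5469, 0.0378, 0.1009]
contact_force: [-0.1, -0.7, -0.2]
time_s: 18.95
position: [0.5481, 0.0376, 0.1008]
contact_force: [-1.5, -0.5, 0.3]
```

```bash
(
python3 -m creep '[{"slide":[1,0.1,0],"dr":[0,0,0],"hand":-1},{"slide":[0,0,0],"dr":[0,0,0],"hand":-1}]'
python3 -m creep '[{"slide":[1,0.1,0],"dr":[0,0,0],"hand":-1},{"slide":[0,0,0],"dr":[0,0,0],"hand":-1}]'
python3 -m creep '[{"slide":[1,0.1,0],"dr":[0,0,0],"hand":-1},{"slide":[0,0,0],"dr":[0,0,0],"hand":-1}]'
python3 -m creep '[{"slide":[1,0.1,0],"dr":[0,0,0],"hand":-1},{"slide":[0,0,0],"dr":[0,0,0],"hand":-1}]'
) | grep -E "time|pos|force"
```

```text
time_s: 19.15
position: [0.5484, 0.0376, 0.1007]
contact_force: [-6.4, 0.0, 1.2]
time_s: 19.35
position: [0.5486, 0.0376, 0.1006]
contact_force: [-10.1, 1.6, 3.4]
time_s: 19.55
position: [0.5489, 0.0375, 0.1005]
contact_force: [-12.8, 0.6, 5.8]
time_s: 19.75
position: [0.5491, 0.0375, 0.1004]
contact_force: [-17.2, 1.6, 9.7]
```

The lever is hard against its stop at 0.549, where it was expected. I back off, retreat up and take a last look.

```bash
(
python3 -m creep '[{"slide":[-8,0,0],"dr":[0,0,0],"hand":-1},{"slide":[-20,0,0],"dr":[0,0,0],"hand":-1},{"slide":[-30,0,-5],"dr":[0,0,0],"hand":-1},{"slide":[-20,0,-30],"dr":[0,0,0],"hand":-1},{"slide":[0,0,-40],"dr":[0,0,0],"hand":-1},{"slide":[0,0,-40],"dr":[0,0,0],"hand":-1},{"slide":[0,0,-40],"dr":[0,0,0],"hand":-1},{"slide":[0,0,0],"dr":[0,0,0],"hand":-1},{"slide":[0,0,0],"dr":[0,0,0],"hand":-1},{"slide":[0,0,0],"dr":[0,0,0],"hand":-1}]'
) | grep -E "time|pos|force"
python3 - <<'E'
from h import *
import pickle
w=grab('wrist');b=grab('side');pickle.dump((w,b),open('e.pkl','wb'))
cv2.imwrite('pics/e.png',np.hstack([cv2.resize(w['image'],(400,300)),cv2.resize(b['image'],(400,300))])[:,:,::-1])
E
```

```text
time_s: 20.75
position: [0.4738, 0.0371, 0.2551]
contact_force: [0.7, -0.1, -0.5]
```

View pics/e.png

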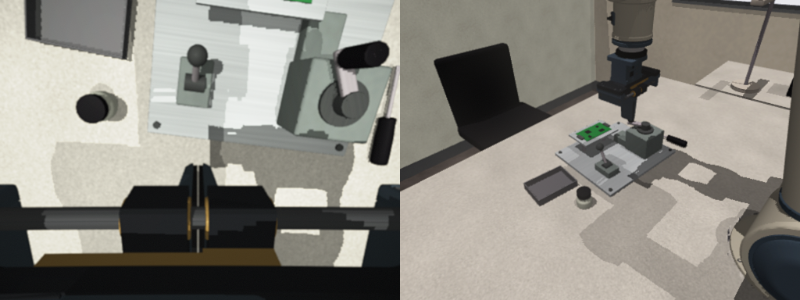

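The final view shows the ball at about (253,68) in the full wrist picture, leaning to the far side. The jar, tray and screwdriver are where they were.

```bash
python3 - <<'E'
from h import *
import pickle
w,b=pickle.load(open('e.pkl','rb'));print('ball',plane(w,253,68,.095),'expected ~(.578,.038)')
print(job.sign_off())
E
```

```text
ball [0.57963491 0.03726627 0.095     ] expected ~(.578,.038)
the job is handed in; nothing more can be done
None
```

I raised the lift by two turns past the bite, let go of the knob, pushed the lock lever fully over and handed the job in at about 21 s.

- **Crank:** I held the knob at 25 N and turned clockwise. The drive bit at a knob angle of about 18.5° (somewhere between 23.7° and 15°), where the force rose from about 1 N to 12–13 N. I turned 720° on from there and stopped at 18.8° by the arm's pose. The wrist camera read 20.1° after I let go. The exact bite point within that last 9° step is an estimate, so "exactly two turns" is good to about 5°.
- **Lock lever:** it moved freely at about 1 N until it met its stop, where I pressed up to 17 N before backing off. The last picture puts the ball at (0.580, 0.037) m, against (0.578, 0.038) m expected when locked.
- **Bystanders:** the jar, tray and screwdriver looked unmoved in the last picture. I judged that by eye and did not measure them. The gripper was clear of everything at hand-in.
- **Disagreement:** the crank axis found from the pictures was about 1.5 mm off. This put up to 7.5 N of sideways force on the knob while it turned idle, so I refitted the axis from the arm's path and corrected during the free play. That correction itself gave one reading of about 10 N.

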